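Latch the end stop of a glass rail

ROBOT

A 6-joint arm with a two-finger parallel gripper is mounted at the origin on a cart in front of the work surface, level with it; the furniture and walls round the work are solid. World frame = base frame: x ahead of the robot, y to its left, z up, the work surface at z = 0. Lengths are in m, angles in rad, forces in N, time in s.
With the tool pointing down it reaches from about 0.4 to 0.925 m from the base axis. Payload 3.4 kg.
Tool frame: the origin (TCP) lies between the finger pads; the fingertips stand 25 mm ahead of it and the grasp point (between the pads) lies 6 mm ahead of it; z points along the fingers, x is the direction in which the jaws open and shut, and the axes are right-handed (so a half turn about z gives the same grasp; the last joint's range is limited). The gripper opens to 85 mm and grips with 20 to 120 N. Pads are 22 mm wide; open, the fingers measure 114 mm over their backs; the gripper's body (76 mm by 85 mm) begins 54 mm behind the grasp point. The pads swing forward as they close: fully open they stand 13 mm farther back than shut.
Start: joints at [1.058, 0.307, 1.506, -0, 1.328, -0.073], TCP at [0.245, 0.52, 0.256] pointing down, gripper open.
Joint ranges: [-3.12, 3.12], [-1.05, 2.28], [0.14, 2.33], [-1.42, 4.57], [0.1, 2.73], [-2.68, 2.68]. Speed limits (rad/s): [2.57, 2.57, 3.14, 3.14, 3.14, 3.14].

INTERFACE

Orientations are given as a unit quaternion [x, y, z, w].
In Python, from station import robot gives the robot as it stands.
- The arm moves only by the tool apply_moves, never from a script. Its argument "motion" is a list of rows, each an object with "jaw": the closure in counts, from 0 (fully open) to 255 (shut); "dp": the shift along the tool's x, y, z scaled (see below), a list of three; "rotation": the turn, a rotation vector about the tool's x, y, z scaled (see below), a list of three. A call has 1 to 20 rows; each row shifts and turns the commanded pose from where the row before left it, along the tool's axes as they then stand; what a row does not reach is not made up. The controller multiplies each number of a shift by 0.5 m and each number of a turn by 30 degrees. A row lasts 1/8 s, in which the tool goes at most 62.5 mm and 10.7 degrees, less where a joint would pass 70% of its speed; a pose out of reach is approached as far as the arm can. A call with a number of a shift or a turn outside -1 to 1 is refused whole. A call with a gripper value outside its range is refused whole. The fingers move at their own pace and stop on an object; the grip force is fixed at half the most. Time passes only in rows, so rows that do not move let the fingers close. It gives the time, the measured TCP pose, the force and the opening at its end, in the units of the state.
- robot.get_state(): the state, without advancing time (a new reading comes with each control period).
- robot.capture(name): name is "side" or "top"; returns the picture (400x640x3 uint8, blue, green, red); there is no depth.
- robot.camera_model(name): a dict with "vertical_fov" (degrees; the focal length in pixels is half the picture's height over the tangent of half this angle, whatever the lens; pixels are square), "cx", "cy" (the principal point, pixels), "world_from_camera" (4x4, takes a point from camera to world coordinates). Camera axes: x right, y down, z forward; pixel columns grow to the right and rows downward; lengths in m; the calibration is good to about 2 mm. A picture is of the moment at which its call begins. camera_model takes no time and is no camera call.
- robot.sign_off(): hands the job in, once; it reports no verdict.
The state is a dict: "time": time; "joint_positions": joint angles; "dq": joint speeds; "joint_torque": joint torques, N m; "ee_pos": TCP position; "orientation": TCP orientation; "force": force on the tool from outside, world axes, zero at the start; "ft_torque": the same for the moment, N m; "opening": finger opening in m.
Only numpy, scipy, OpenCV 4.12 (cv2) and the standard library are available. Lean on these libraries where they do the work, as an engineer would, in place of code of your own. Each camera call takes 0.05 s, during which the arm holds its last target.

TASK

Pick up the loose wooden end stop and set it astride the open end of the glass rail, its sprung pin down in the channel and lightly pressed on the channel floor. Slide it from there along the rail towards the glasses until the pin drops into the notch hidden in the channel, stop there, and let go of the stop latched and sitting flat on the rail. Be gentle: do not press it hard on the rail or drive the pin against the wall of the notch once it has dropped, and leave the glasses and everything else where they stand.

Things in the scene. Friction and masses are not known exactly. Their poses are not given: they have to be found in the camera images.
- stop_grip (a point): Middle of the upright grip tab on the loose wooden end stop, a small bridge (0.25 kg). Tab 14 mm thick along x, 60 mm wide along y, its top 24 mm above and its foot 32 mm below this point. x: the direction the stop slides in (either way round will do); y: along the crossbar; z up. Latched, this point is 84 mm above the table; released with the pin on the plain channel floor it stays about 8 mm higher.
- stop_pin: Steel pin, 8 mm thick, hanging from the middle of the same stop's crossbar; origin at its tip, 77 mm below the grip point and 3 mm above the soles of the two legs the stop starts standing on. It springs back up to 11 mm: 1.8 N at first, 0.6 N more per mm. Crossbar 110 mm along y, 44 mm along x, 12 mm thick, its underside 44 mm below the grip point; legs 36 mm long, 90 mm clear between them.
- rail: Fixed wooden glass rail, 300 mm long, 80 mm wide, 40 mm high; origin in the middle of its underside on the table. x runs along it from the open end (-150 mm) to the glasses, z up. From x = +85 mm on it is 120 mm wide, with a wire fence 20 mm high round the glasses. Latched, the stop's crossbar lies flat on the rail's top, legs either side, its x along the rail's x.
- rail_entry (a point): Where to set the stop on: on the channel's midline at the rail's top, 105 mm from the rail's middle towards the open end; axes of the rail. Dark channel, 16 mm wide, 24 mm deep, runs from 25 mm before here to 160 mm beyond. Its smooth floor has one notch, 12 mm long, 10 mm deep, over the full width, out of sight, its middle anywhere from 55 to 133 mm beyond here (+x).
- glass_left: Small clear tumbler, 48 mm wide, 60 mm high, on the rail's far end at the rail's x = +115 mm, y = +28 mm; origin at its underside. To be left alone.
- glass_right: Small clear tumbler, 46 mm wide, 58 mm high, on the rail's far end at the rail's x = +115 mm, y = -28 mm; origin at its underside. To be left alone.
- mill: Bystander: wooden pepper mill, 58 mm wide, 150 mm high, behind on the right; origin at its underside.
- salt: Bystander: glass salt shaker, 44 mm wide, 90 mm high, at the right; origin at its underside.
- cup: Bystander: dark cup with handle, 66 x 93 x 49 mm, at the right; origin at its underside.

How it is judged:
On the way, in this order (a step that is already met when the one before it is completed fails the run):
1. the end stop is lifted off the table (height (world z) of stop_grip above 0.1 m and contact force between stop and the fingers above 1 N), for 0.1 s.
2. the stop is held astride the rail near its open end with the pin down in the channel, in contact with the rail (y of stop_grip in the frame of rail between -0.006 and 0.006 m and x of stop_grip in the frame of rail between -0.13 and -0.075 m and z of stop_grip in the frame of rail below 0.0945 m and contact force between stop and rail above 0.3 N and contact force between stop and the fingers above 1 N), for 0.2 s.
At the end, for the whole second after the job is handed in: The stop is released, at rest and upright (within 0.06 rad), square across the rail (within 0.1 rad, 6 mm), its crossbar flat on the rail's top (grip point no more than 2.5 mm above its latched height), which is only possible with the pin in the notch (y of stop_grip in the frame of rail between -0.006 and 0.006 m and x of stop_grip in the frame of rail between -0.062 and 0.038 m and z of stop_grip in the frame of rail between 0.082 and 0.0865 m and angle between stop_grip's own z axis and vertical below 0.06 rad and angle between the x axis of stop_grip and the x axis of rail, either way round below 0.1 rad and linear speed of stop below 0.02 m/s and contact force between stop and the fingers below 0.1 N); the robot touches nothing.
It fails at once if the pin is driven against the notch's or channel's wall with more than 15 N (contact force between stop_pin and rail above 15 N).
It fails at once if the stop is pressed or driven against the rail with more than 60 N (contact force between stop and rail above 60 N).
It fails at once if a glass on the rail is shifted more than 12 mm or tipped (distance of any of glass_left, glass_right from where it was at the start of the episode above 0.012 m or angle between any of glass_left, glass_right's own z axis and vertical above 0.3 rad).
It fails at once if a bystander is shifted more than 30 mm (distance of any of mill, salt, cup from where it was at the start of the episode above 0.03 m).
It also fails if it takes over 48 s, if anything falls off the work surface, if the arm or the gripper's body presses on something with over 40 N, if the wrist force passes 120 N, or if a joint passes its speed limit or range.

## Working session

There is one attempt and no reset: what is moved stays moved. The work goes in short steps, Python scripts to look and compute and a tool call to move; the robot and the scene stay as the last step left them, time stands still between calls to the robot, and variables do not carry over. Pictures are saved under pics/ and viewed, and the job is handed in when it is done.

Besides the shell and the picture viewer there is one more tool, called as name([rows], argument=value, ...), one row to a line, values as JSON. apply_moves: Moves the arm, as the interface text tells. Its arguments: {"type":"object","properties":{"motion":{"type":"array","items":{"type":"object","properties":{"jaw":{"type":"number"},"dp":{"type":"array","items":{"type":"number","minimum":-1,"maximum":1}},"rotation":{"type":"array","items":{"type":"number","minimum":-1,"maximum":1}}}}}},"required":["motion"]}

```bash
mkdir -p pics; ls
python3 - <<'E'
from station import robot
import cv2
for n in("side","top"):
    cv2.imwrite(f"pics/{n}0.png",robot.capture(n)); print(n,robot.camera_model(n))
print(robot.get_state())
E
```

```text
pics
side {'vertical_fov': 56.412368283808306, 'cx': 323.29580376060835, 'cy': 200.1168753409066, 'world_from_camera': array([[-0.92017259,  0.34139906, -0.19164835,  0.72602479],
       [ 0.39143978,  0.81170494, -0.43348585,  0.36438532],
       [ 0.00757025, -0.47390059, -0.88054581,  0.87825161],
       [ 0.        ,  0.        ,  0.        ,  1.        ]])}
top {'vertical_fov': 55.401613084749904, 'cx': 316.8691398055524, 'cy': 199.4011756325613, 'world_from_camera': array([[-0.02330265, -0.9630401 ,  0.26834821,  0.29583503],
       [-0.99972734,  0.02284928, -0.00481287, -0.03569477],
       [-0.00149658, -0.26838719, -0.96330996,  1.03224734],
       [ 0.        ,  0.        ,  0.        ,  1.        ]])}
{'time': 0.1, 'joint_positions': array([ 1.05752370e+00,  3.07509823e-01,  1.50753711e+00,  3.36970320e-06,
        1.32838898e+00, -7.34962588e-02]), 'dq': array([ 0.00043969, -0.00069083, -0.0042459 , -0.00015746, -0.000257  ,
        0.00016842]), 'joint_torque': array([ 8.17525938e-05, -4.58531499e+01, -2.52607048e+01, -5.17566960e-06,
        5.82296314e-03, -1.72413518e-06]), 'ee_pos': array([0.24453636, 0.51977815, 0.25546857]), 'orientation': array([ 8.44315297e-01,  5.35845901e-01, -8.13080117e-04,  4.33937415e-04]), 'force': array([1.13747179, 0.52716271, 0.18730104]), 'ft_torque': array([ 0.01345564,  0.00237164, -0.02529667]), 'opening': 0.08543070137821832}
```

View pics/side0.png

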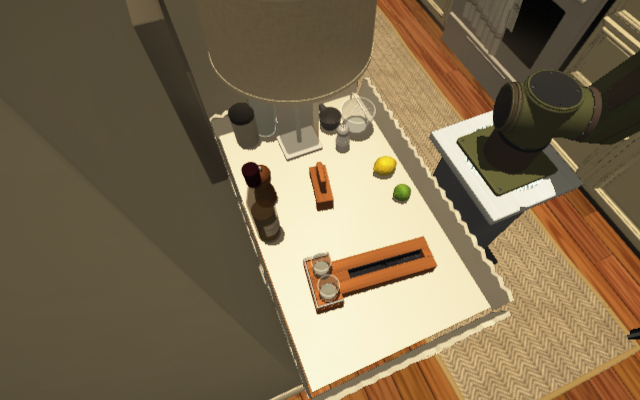

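View pics/top0.png

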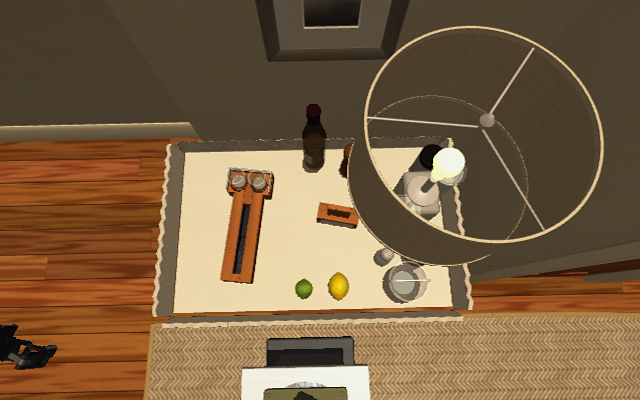

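The side view shows the stop at about (320,187) and the rail from (320,285) at the glasses to (432,252) at the open end. The top view shows the stop at (338,215) and the rail from (250,180) to (238,280). A lamp shade overhangs the area right of the stop. I'll enlarge both.

Run:
```python
import cv2
s=cv2.imread("pics/side0.png");t=cv2.imread("pics/top0.png")
def c(im,x0,y0,w,h,k,n): cv2.imwrite(n,cv2.resize(im[y0:y0+h,x0:x0+w],None,fx=k,fy=k,interpolation=cv2.INTER_CUBIC))
c(s,295,150,60,70,8,"pics/s_stop.png")
c(s,295,230,150,90,5,"pics/s_rail.png")
c(t,305,190,70,50,10,"pics/t_stop.png")
c(t,210,160,75,130,4.6,"pics/t_rail.png")
```

```text
(no output)
```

View pics/s_stop.png

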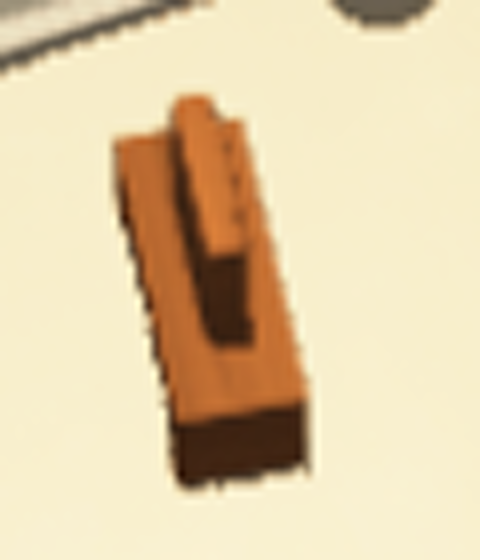

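View pics/s_rail.png

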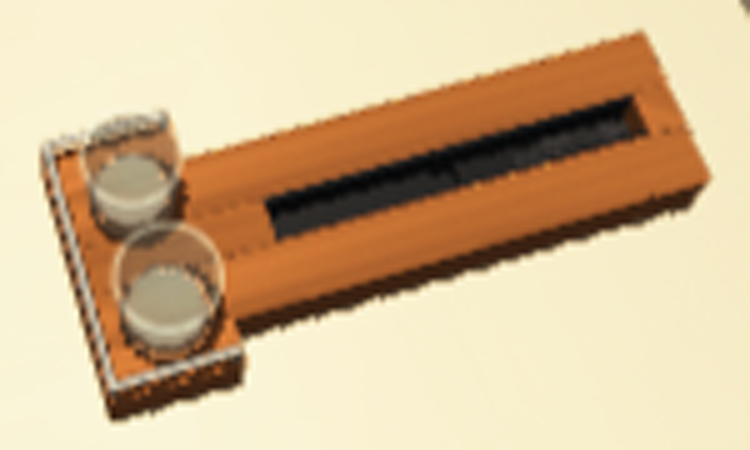

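View pics/t_stop.png

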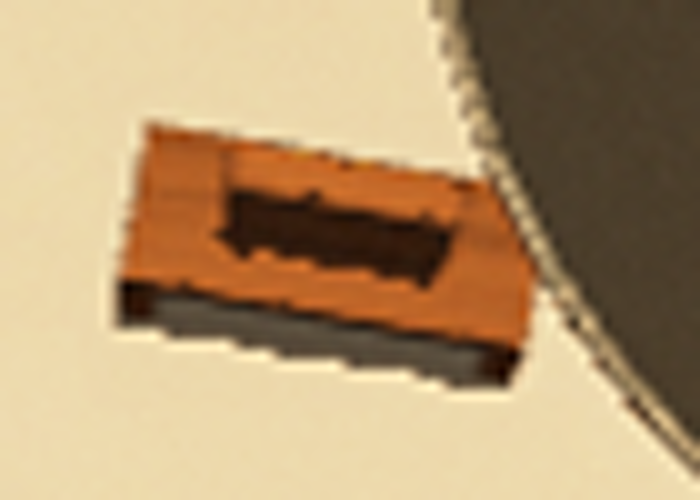

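View pics/t_rail.png

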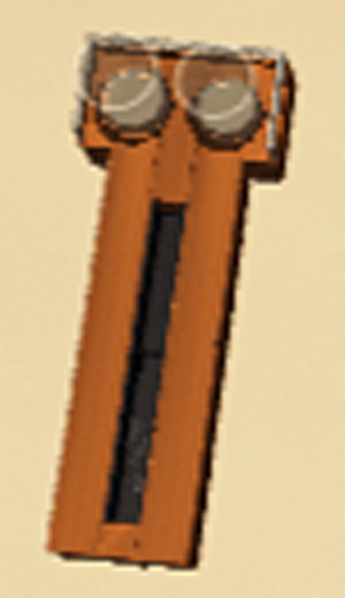

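```bash
cat > h.py <<'E'
import numpy as np
from station import robot
from scipy.optimize import least_squares
H=400
def cam(n):
    m=robot.camera_model(n); f=H/2/np.tan(np.radians(m["vertical_fov"])/2)
    return f,m["cx"],m["cy"],np.linalg.inv(m["world_from_camera"])
C={n:cam(n) for n in("side","top")}
def proj(n,P):
    f,cx,cy,T=C[n];q=np.asarray(P)@T[:3,:3].T+T[:3,3];return np.c_[f*q[:,0]/q[:,2]+cx,f*q[:,1]/q[:,2]+cy]
def body(p,L):
    L=np.array(L,float)/1000;c,s=np.cos(p[2]),np.sin(p[2])
    return np.c_[p[0]+c*L[:,0]-s*L[:,1],p[1]+s*L[:,0]+c*L[:,1],L[:,2]]
def unc(uv,x0,y0,k): uv=np.array(uv,float);return (uv+.5)/k-.5+[x0,y0]
def fit(obs,p0=(.6,0,0),views=None):
    def r(p): return np.concatenate([(proj(n,body(p,L))-uv).ravel() for n,uv,L in obs if not views or n in views])
    o=least_squares(r,p0,loss="soft_l1");return o.x,np.sqrt(np.mean(r(o.x)**2)),r(o.x)
E
cat > m.py <<'E'
from h import *
rail=[("side",unc([(645,32),(710,180),(650,133),(268,200),(275,240),(185,155),(237,315)],295,230,5),
 [(-150,-40,40),(-150,40,40),(-130,8,40),(55,-8,40),(55,8,40),(85,-40,40),(85,40,40)]),
 ("top",unc([(48,550),(195,567),(105,522),(140,524),(153,203),(186,205),(108,165),(247,165)],210,160,4.6),
 [(-150,40,40),(-150,-40,40),(-130,8,40),(-130,-8,40),(55,8,40),(55,-8,40),(85,40,40),(85,-40,40)])]
stop=[("side",unc([(115,140),(243,120),(303,402),(178,420),(182,487),(305,468),(175,97),(212,97),(210,252),(247,250)],295,150,8),
 [(22,-55,48),(-22,-55,48),(-22,55,48),(22,55,48),(22,55,0),(-22,55,0),(7,-30,104),(-7,-30,104),(7,30,104),(-7,30,104)]),
 ("top",unc([(148,123),(125,280),(520,347),(115,325),(512,387)],305,190,10),
 [(22,55,48),(-22,55,48),(-22,-55,48),(-22,55,0),(-22,-55,0)])]
for o in(rail,stop):
    for v in(None,["side"],["top"]):
        p,e,r=fit(o,views=v);print(v,p.round(4),e.round(2))
        if not v: print(r.reshape(-1,2).round(1).tolist())
E
python3 m.py
```

```text
None [ 0.5093  0.1566 -0.1184] 0.97
[[0.1, -1.3], [0.8, -0.5], [-0.6, -1.4], [-0.5, -0.0], [0.3, -1.6], [-0.2, -0.3], [-0.3, 0.4], [-1.0, 0.6], [-1.9, -0.1], [0.3, -0.0], [-1.2, 0.2], [0.4, -0.0], [-0.9, 0.1], [0.1, -3.4], [-0.9, -0.8]]
['side'] [ 0.5097  0.1579 -0.1251] 0.56
['top'] [ 0.5089  0.1551 -0.1113] 0.99
None [ 0.531  -0.0947 -0.2008] 0.59
[[-0.3, -0.6], [-0.1, -0.8], [1.2, -0.5], [-0.3, 0.2], [-0.6, 0.4], [0.3, -0.1], [-0.7, -0.4], [0.2, -1.3], [-0.4, 0.4], [0.7, -0.3], [-0.7, -0.1], [-1.3, -0.1], [0.3, 0.4], [-0.3, -0.7], [-0.7, -0.0]]
['side'] [ 0.5311 -0.0939 -0.209 ] 0.54
['top'] [ 0.5308 -0.0961 -0.1927] 0.44
```

Run:
```python
import cv2
s=cv2.imread("pics/side0.png");t=cv2.imread("pics/top0.png")
def c(im,x0,y0,w,h,k,n): cv2.imwrite(n,cv2.resize(im[y0:y0+h,x0:x0+w],None,fx=k,fy=k,interpolation=cv2.INTER_CUBIC))
c(s,190,0,200,170,4,"pics/s_lamp.png")
c(t,330,10,290,270,2.2,"pics/t_lamp.png")
```

```text
(no output)
```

View pics/s_lamp.png

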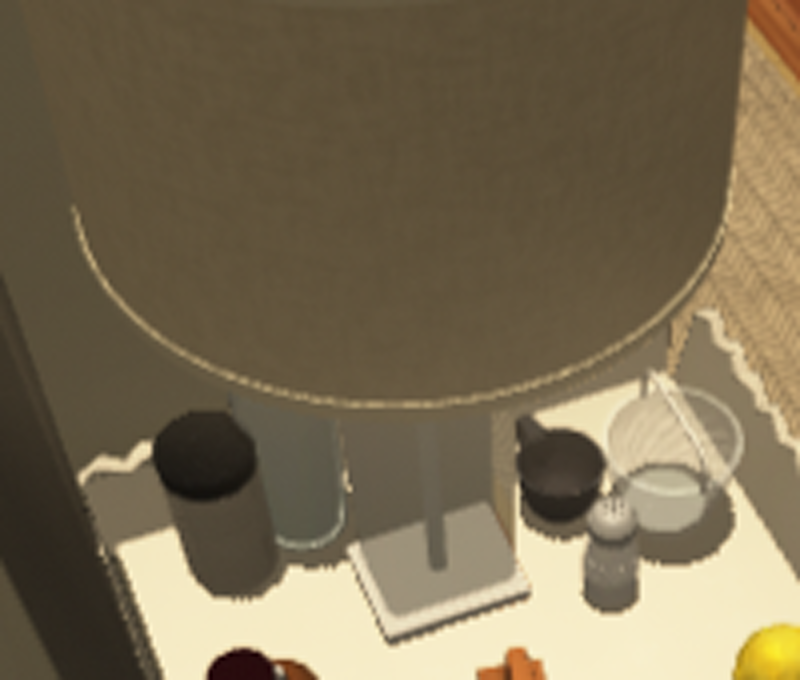

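View pics/t_lamp.png

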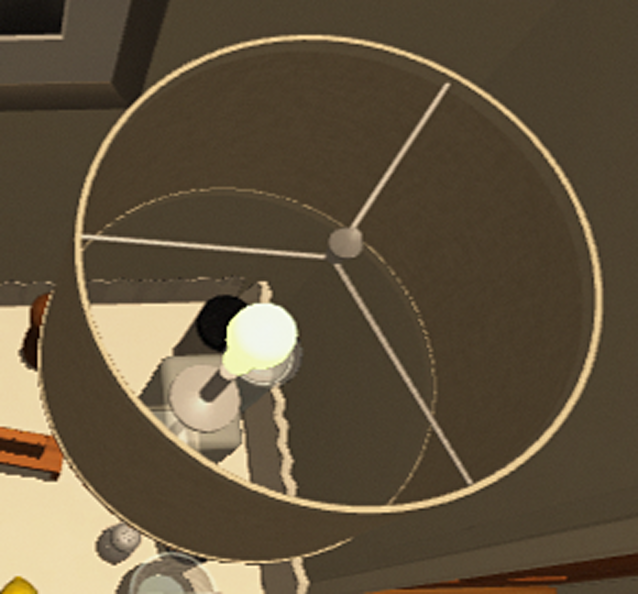

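Run:
```python
from h import *
t=unc([(40,340),(55,440),(110,510),(180,550),(250,562),(350,540),(220,188),(340,225),(435,380),(390,500)],330,10,2.2)
s=unc([(75,210),(110,290),(200,365),(300,398),(400,405),(500,390),(600,345),(690,270),(728,200)],190,0,4)
tu=unc([(78,240),(310,38),(600,290),(370,512),(130,390),(500,100)],330,10,2.2)
def ray(n,uv,z):
    f,cx,cy,T=C[n];W=np.linalg.inv(T);d=np.c_[(uv[:,0]-cx)/f,(uv[:,1]-cy)/f,np.ones(len(uv))]@W[:3,:3].T
    o=W[:3,3];k=(z-o[2])/d[:,2];return o+k[:,None]*d
def r(p):
    X,Y,R,z,R2,z2=p
    g=lambda P,R:np.hypot(P[:,0]-X,P[:,1]-Y)-R
    return np.concatenate([g(ray("top",t,z),R),g(ray("side",s,z),R),g(ray("top",tu,z2),R2)])
o=least_squares(r,[.6,-.25,.17,.4,.15,.6]);print(o.x.round(3),np.abs(r(o.x)).max())
```

```text
[ 0.527 -0.266  0.168  0.356  0.16   0.561] 0.0049343128490404176
```

```bash
cat >> h.py <<'E'
from scipy.spatial.transform import Rotation as Ro
STOP=(.531,-.0947,-.2008); RAIL=(.5093,.1566,-.1184)
def Rt(yaw,tilt): return Ro.from_euler("z",yaw)*Ro.from_matrix(np.diag([1.,-1,-1]))*Ro.from_rotvec([-tilt,0,0])
def tcp_for(grip,R): return np.array(grip)-.006*R.as_matrix()[:,2]
def grip_now():
    s=robot.get_state();R=Ro.from_quat(s["orientation"]);return s["ee_pos"]+.006*R.as_matrix()[:,2],R,s
def railw(x,y,z): return body(RAIL,[(x,y,z)])[0]
def torail(P):
    c,s=np.cos(RAIL[2]),np.sin(RAIL[2]);d=np.array(P)[:2]-RAIL[:2];return np.array([c*d[0]+s*d[1],-s*d[0]+c*d[1],P[2]])*1000
def go(grip,yaw,tilt,first=True):
    s=robot.get_state();R0=Ro.from_quat(s["orientation"]);R=Rt(yaw,tilt)
    rv=(R0.inv()*R).as_rotvec();print("rot units total",(rv/np.radians(30)).round(4),"rows>=",np.ceil(np.degrees(np.linalg.norm(rv))/10.6))
    d=tcp_for(grip,R)-s["ee_pos"];Rm=(R if first else R0).as_matrix();print("dp units total",(Rm.T@d/.5).round(4),"rows>=",np.ceil(np.linalg.norm(d)/.0625))
E
python3 - <<'E'
from h import *
go((.531-.0*1,-.0947,.2),-.2008,.5)
def gp(n,uv,z=0.):
    f,cx,cy,T=C[n];W=np.linalg.inv(T);d=W[:3,:3]@[(uv[0]-cx)/f,(uv[1]-cy)/f,1];o=W[:3,3];return (o+(z-o[2])/d[2]*d).round(3)
print("lime",gp("top",(303,290),.02),"lemon",gp("top",(339,287),.02),"bottle",gp("top",(313,165)),gp("side",(268,235)),gp("side",(343,146)))
E
```

```text
rot units total [-0.8062 -0.6319  2.4877] rows>= 8.0
dp units total [0.8065 0.9034 0.6079] rows>= 11.0
lime [0.335 0.001 0.02 ] lemon [ 0.341 -0.093  0.02 ] bottle [ 0.687 -0.032  0.   ] [ 0.704 -0.03   0.   ] [ 0.412 -0.21  -0.   ]
```

apply_moves([
  {"jaw": 0,"dp": [0,0,0],"rotation": [-0.09,-0.07,0.276]},
  {"jaw": 0,"dp": [0,0,0],"rotation": [-0.09,-0.07,0.276]},
  {"jaw": 0,"dp": [0,0,0],"rotation": [-0.09,-0.07,0.276]},
  {"jaw": 0,"dp": [0,0,0],"rotation": [-0.09,-0.07,0.276]},
  {"jaw": 0,"dp": [0,0,0],"rotation": [-0.09,-0.07,0.276]},
  {"jaw": 0,"dp": [0,0,0],"rotation": [-0.09,-0.07,0.276]},
  {"jaw": 0,"dp": [0,0,0],"rotation": [-0.09,-0.07,0.276]},
  {"jaw": 0,"dp": [0,0,0],"rotation": [-0.09,-0.07,0.276]},
  {"jaw": 0,"dp": [0,0,0],"rotation": [-0.09,-0.07,0.276]},
  {"jaw": 0,"dp": [0,0,0],"rotation": [0,0,0]},
])

```text
time: 1.35
ee_pos: [0.2453, 0.5204, 0.2547]
orientation: [0.964, -0.096, -0.024, 0.247]
force: [0.2, 0.2, -1.0]
opening: 0.0853
```

Run:
```python
from h import *
go((.531,-.0947,.2),-.2008,.5); print(grip_now()[2]["joint_positions"].round(2), grip_now()[2]["time"])
```

```text
rot units total [ 0.0021 -0.0041  0.0045] rows>= 1.0
dp units total [0.8053 0.9054 0.6074] rows>= 11.0
[ 1.13  0.56  1.18 -0.12  1.88  1.32] 1.35
```

apply_moves([
  {"jaw": 0,"dp": [0.0537,0.0604,0.0405]},
  {"jaw": 0,"dp": [0.0537,0.0604,0.0405]},
  {"jaw": 0,"dp": [0.0537,0.0604,0.0405]},
  {"jaw": 0,"dp": [0.0537,0.0604,0.0405]},
  {"jaw": 0,"dp": [0.0537,0.0604,0.0405]},
  {"jaw": 0,"dp": [0.0537,0.0604,0.0405]},
  {"jaw": 0,"dp": [0.0537,0.0604,0.0405]},
  {"jaw": 0,"dp": [0.0537,0.0604,0.0405]},
  {"jaw": 0,"dp": [0.0537,0.0604,0.0405]},
  {"jaw": 0,"dp": [0.0537,0.0604,0.0405]},
  {"jaw": 0,"dp": [0.0537,0.0604,0.0405]},
  {"jaw": 0,"dp": [0.0537,0.0604,0.0405]},
  {"jaw": 0,"dp": [0.0537,0.0604,0.0405]},
  {"jaw": 0,"dp": [0.0537,0.0604,0.0405]},
  {"jaw": 0,"dp": [0.0537,0.0604,0.0405]},
  {"jaw": 0},
  {"jaw": 0},
])

```text
validation failed for argument at $.mo...
```

Run:
```python
from h import *
import cv2
go((.531,-.0947,.080),-.2008,.5); g,R,s=grip_now();print(g,s["joint_positions"].round(2), s["time"])
a=robot.capture("side");b=robot.capture("top");cv2.imwrite("pics/s1.png",a[60:320,180:580]);cv2.imwrite("pics/t1.png",b[100:320,130:530])
```

```text
rot units total [ 0.0021 -0.0041  0.0045] rows>= 1.0
dp units total [0.8053 0.7904 0.818 ] rows>= 12.0
[0.24472542 0.51760271 0.2494833 ] [ 1.13  0.56  1.18 -0.12  1.88  1.32] 1.35
```

View pics/s1.png

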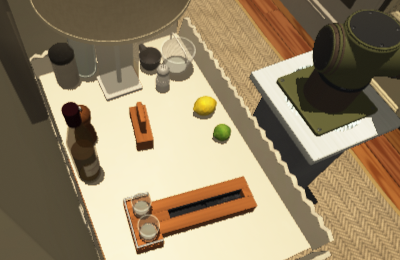

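View pics/t1.png

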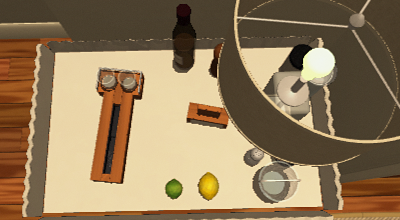

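The call was refused because every row needs all three fields, so nothing in the scene has moved. I'll resend it in full.

apply_moves([
  {"jaw": 0,"dp": [0.0537,0.0604,0.0405],"rotation": [0,0,0]},
  {"jaw": 0,"dp": [0.0537,0.0604,0.0405],"rotation": [0,0,0]},
  {"jaw": 0,"dp": [0.0537,0.0604,0.0405],"rotation": [0,0,0]},
  {"jaw": 0,"dp": [0.0537,0.0604,0.0405],"rotation": [0,0,0]},
  {"jaw": 0,"dp": [0.0537,0.0604,0.0405],"rotation": [0,0,0]},
  {"jaw": 0,"dp": [0.0537,0.0604,0.0405],"rotation": [0,0,0]},
  {"jaw": 0,"dp": [0.0537,0.0604,0.0405],"rotation": [0,0,0]},
  {"jaw": 0,"dp": [0.0537,0.0604,0.0405],"rotation": [0,0,0]},
  {"jaw": 0,"dp": [0.0537,0.0604,0.0405],"rotation": [0,0,0]},
  {"jaw": 0,"dp": [0.0537,0.0604,0.0405],"rotation": [0,0,0]},
  {"jaw": 0,"dp": [0.0537,0.0604,0.0405],"rotation": [0,0,0]},
  {"jaw": 0,"dp": [0.0537,0.0604,0.0405],"rotation": [0,0,0]},
  {"jaw": 0,"dp": [0.0537,0.0604,0.0405],"rotation": [0,0,0]},
  {"jaw": 0,"dp": [0.0537,0.0604,0.0405],"rotation": [0,0,0]},
  {"jaw": 0,"dp": [0.0537,0.0604,0.0405],"rotation": [0,0,0]},
  {"jaw": 0,"dp": [0,0,0],"rotation": [0,0,0]},
])

```text
time: 3.45
ee_pos: [0.533, -0.094, 0.2078]
orientation: [0.964, -0.097, -0.023, 0.246]
force: [-1.0, 0.6, -0.0]
opening: 0.0854
```

Run:
```python
from h import *
import cv2
go((.531,-.0947,.080),-.2008,.5); g,R,s=grip_now();print(g,s["joint_positions"].round(2), s["time"])
a=robot.capture("side");b=robot.capture("top");cv2.imwrite("pics/s2.png",a[60:320,180:580]);cv2.imwrite("pics/t2.png",b[100:320,130:530])
```

```text
rot units total [-0.0013 -0.006  -0.0016] rows>= 1.0
dp units total [-0.0037 -0.1205  0.2133] rows>= 2.0
[ 0.53246309 -0.09677735  0.20249362] [ 0.05  0.38  1.64 -0.51  1.29  0.43] 3.45
```

View pics/s2.png

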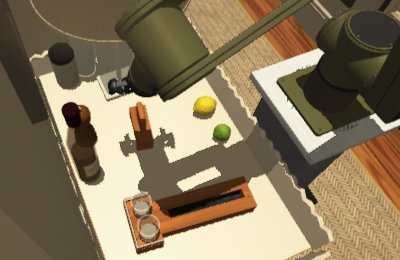

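View pics/t2.png

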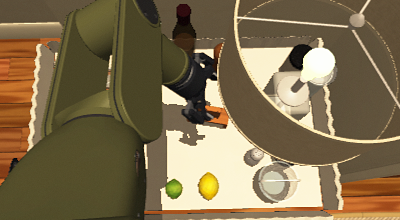

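The arm is clear of the shade and the bottle, with the jaws above the stop. I'll descend and close.

apply_moves([
  {"jaw": 0,"dp": [-0.0006,-0.02,0.0355],"rotation": [0,-0.001,0]},
  {"jaw": 0,"dp": [-0.0006,-0.02,0.0355],"rotation": [0,-0.001,0]},
  {"jaw": 0,"dp": [-0.0006,-0.02,0.0355],"rotation": [0,-0.001,0]},
  {"jaw": 0,"dp": [-0.0006,-0.02,0.0355],"rotation": [0,-0.001,0]},
  {"jaw": 0,"dp": [-0.0006,-0.02,0.0355],"rotation": [0,-0.001,0]},
  {"jaw": 0,"dp": [-0.0006,-0.0205,0.0355],"rotation": [0,-0.001,0]},
  {"jaw": 0,"dp": [0,0,0],"rotation": [0,0,0]},
])

```text
time: 4.42
ee_pos: [0.5298, -0.0881, 0.0841]
orientation: [0.964, -0.095, -0.026, 0.246]
force: [-0.0, -0.2, 0.6]
opening: 0.0855
```

Run:
```python
from h import *
import cv2
go((.531,-.0947,.080),-.2008,.5); g,R,s=grip_now();print(g,s["force"],s["time"])
a=robot.capture("side");cv2.imwrite("pics/s3.png",cv2.resize(a[120:250,250:410],None,fx=4.5,fy=4.5,interpolation=2))
```

```text
rot units total [-0.0007  0.0044  0.0092] rows>= 1.0
dp units total [0.005  0.0071 0.0012] rows>= 1.0
[ 0.52921007 -0.09087425  0.07882688] [-0.04961487 -0.1827537   0.55371307] 4.425
```

View pics/s3.png

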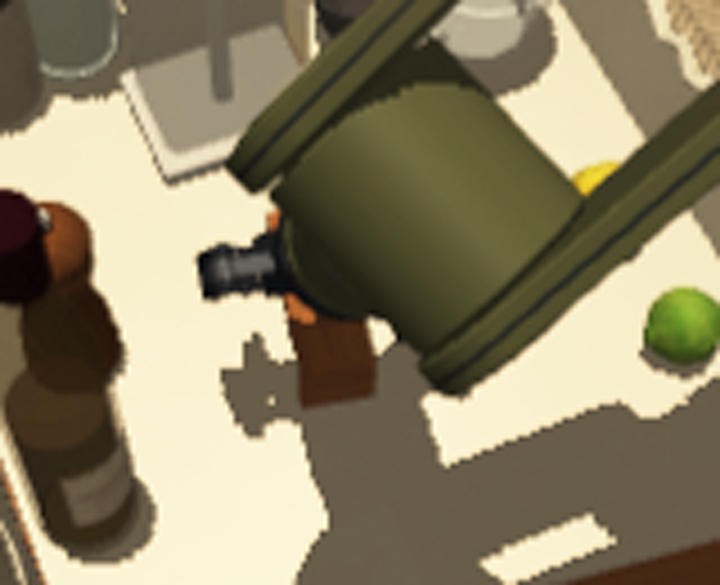

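apply_moves([
  {"jaw": 0,"dp": [0.004,0.005,0.001],"rotation": [0,0.003,0.006]},
  {"jaw": 255,"dp": [0,0,0],"rotation": [0,0,0]},
  {"jaw": 255,"dp": [0,0,0],"rotation": [0,0,0]},
  {"jaw": 255,"dp": [0,0,0],"rotation": [0,0,0]},
  {"jaw": 255,"dp": [0,0,0],"rotation": [0,0,0]},
  {"jaw": 255,"dp": [0,0,0],"rotation": [0,0,0]},
  {"jaw": 255,"dp": [0,0,0],"rotation": [0,0,0]},
])

```text
time: 5.35
ee_pos: [0.5328, -0.0922, 0.0859]
orientation: [0.964, -0.098, -0.024, 0.246]
force: [0.1, 1.5, 2.7]
opening: 0.0133
```

Run:
```python
from h import *
g,R,s=grip_now();print(g,s["force"],s["opening"],s["time"],R.as_rotvec()); go((.531,-.0947,.110),-.2008,.5)
```

```text
[ 0.5322564  -0.0950629   0.08059815] [0.05079043 1.5177675  2.69583508] 0.013282714489717252 5.35 [ 2.63024201 -0.26755695 -0.06517905]
rot units total [-0.0012 -0.0024 -0.0043] rows>= 1.0
dp units total [-0.0026  0.028  -0.0517] rows>= 1.0
```

apply_moves([
  {"jaw": 255,"dp": [0,0.0128,-0.0234],"rotation": [0,0,0]},
  {"jaw": 255,"dp": [0,0.0128,-0.0234],"rotation": [0,0,0]},
  {"jaw": 255,"dp": [0,0.0128,-0.0234],"rotation": [0,0,0]},
  {"jaw": 255,"dp": [0,0.0128,-0.0234],"rotation": [0,0,0]},
  {"jaw": 255,"dp": [0,0.0128,-0.0234],"rotation": [0,0,0]},
  {"jaw": 255,"dp": [0,0.0128,-0.0234],"rotation": [0,0,0]},
  {"jaw": 255,"dp": [0,0,0],"rotation": [0,0,0]},
])

```text
time: 6.22
ee_pos: [0.5334, -0.0923, 0.1671]
orientation: [0.964, -0.098, -0.023, 0.246]
force: [-0.5, -0.1, -2.7]
opening: 0.013
```

Run:
```python
from h import *
g,R,s=grip_now();print(g,s["force"],s["opening"],s["time"]); print(railw(-105,0,.16)); 
P=railw(-105,0,160);go(P,RAIL[2],.5)
```

```text
[ 0.53286009 -0.09511263  0.16179227] [-0.52745109 -0.09900105 -2.65556911] 0.013027887864187895 6.225
[4.05035115e-01 1.69002974e-01 1.60000000e-04]
rot units total [-0.0022  0.0684 -0.1447] rows>= 1.0
dp units total [-0.3167 -0.4356 -0.2339] rows>= 5.0
```

apply_moves([
  {"jaw": 255,"dp": [0,0,0],"rotation": [0,0.034,-0.072]},
  {"jaw": 255,"dp": [0,0,0],"rotation": [0,0.034,-0.072]},
  {"jaw": 255,"dp": [-0.0317,-0.0436,-0.0234],"rotation": [0,0,0]},
  {"jaw": 255,"dp": [-0.0317,-0.0436,-0.0234],"rotation": [0,0,0]},
  {"jaw": 255,"dp": [-0.0317,-0.0436,-0.0234],"rotation": [0,0,0]},
  {"jaw": 255,"dp": [-0.0317,-0.0436,-0.0234],"rotation": [0,0,0]},
  {"jaw": 255,"dp": [-0.0317,-0.0436,-0.0234],"rotation": [0,0,0]},
  {"jaw": 255,"dp": [-0.0317,-0.0436,-0.0234],"rotation": [0,0,0]},
  {"jaw": 255,"dp": [-0.0317,-0.0436,-0.0234],"rotation": [0,0,0]},
  {"jaw": 255,"dp": [-0.0317,-0.0436,-0.0234],"rotation": [0,0,0]},
  {"jaw": 255,"dp": [-0.0317,-0.0436,-0.0234],"rotation": [0,0,0]},
  {"jaw": 255,"dp": [-0.0317,-0.0436,-0.0234],"rotation": [0,0,0]},
  {"jaw": 255,"dp": [0,0,0],"rotation": [0,0,0]},
])

```text
time: 7.85
ee_pos: [0.404, 0.1735, 0.164]
orientation: [0.967, -0.055, -0.016, 0.246]
force: [-0.1, -0.1, -2.7]
opening: 0.0137
```

Run:
```python
from h import *
import cv2
g,R,s=grip_now();print(g,torail(g),s["force"],s["opening"],s["time"],s["joint_positions"].round(2))
P=railw(-105,0,160);go(P,RAIL[2],.5)
a=robot.capture("side");b=robot.capture("top");cv2.imwrite("pics/s4.png",a);cv2.imwrite("pics/t4.png",b)
cv2.imwrite("pics/s4c.png",cv2.resize(a[200:320,290:470],None,fx=4.4,fy=4.4,interpolation=2))
cv2.imwrite("pics/t4c.png",cv2.resize(b[150:310,170:330],None,fx=3.7,fy=3.7,interpolation=2))
```

```text
[0.40366432 0.17067553 0.15873964] [-106.55876427    1.49892824  158.73963635] [-0.14546137 -0.06852776 -2.66995447] 0.013677847500848266 7.85 [ 0.59  0.4   1.75 -0.38  1.35  0.86]
rot units total [-0.0023  0.0024  0.0093] rows>= 1.0
dp units total [ 0.0031  0.0038 -0.0008] rows>= 1.0
```

View pics/s4c.png

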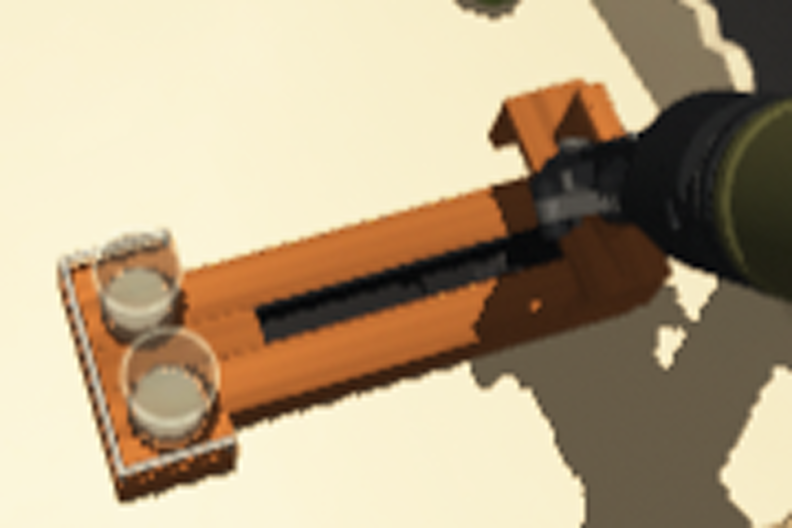

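View pics/t4c.png

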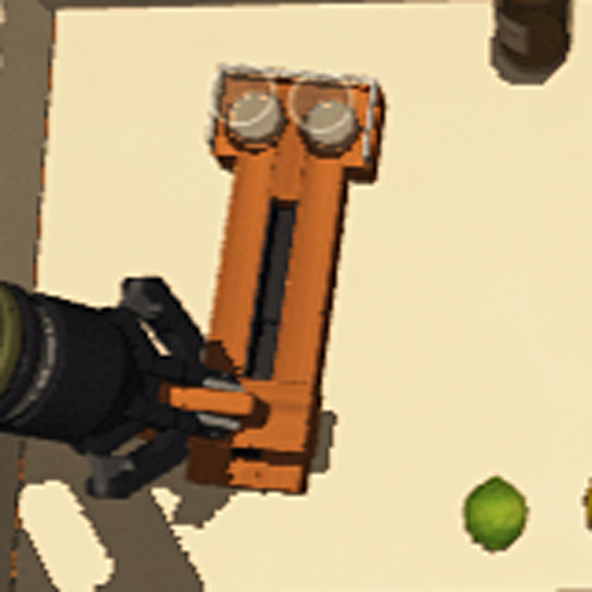

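Run:
```python
from h import *
g,R,s=grip_now(); M=R.as_matrix();yaw=np.arctan2(M[1,0],M[0,0]);print("yaw",yaw,"tilt",np.arccos(-M[2,2]),"xz",M[2,0])
dz=(g[2]-.08)*1000
obs=[("side",unc([(505,100),(580,82)],290,200,4.4),[(22,-55,48+dz),(-22,-55,48+dz)]),
("top",unc([(320,382),(310,445),(168,387),(268,400)],170,150,3.7),[(22,-55,48+dz),(-22,-55,48+dz),(7,30,104+dz),(7,-30,104+dz)])]
p=(g[0],g[1],yaw)
for n,uv,L in obs: print(n,(proj(n,body(p,L))-uv).round(1).tolist())
print(fit(obs,p)[:2],p, torail(list(fit(obs,p)[0][:2])+[0]))
def gp(n,uv,z=0.):
    f,cx,cy,T=C[n];W=np.linalg.inv(T);d=W[:3,:3]@[(uv[0]-cx)/f,(uv[1]-cy)/f,1];o=W[:3,3];return (o+(z-o[2])/d[2]*d)
print("mark",[torail(gp("side",(385,264),z)).round(0) for z in(.016,.04)],[torail(gp("top",(242,236.4),z)).round(0) for z in(.016,.04)])
```

```text
yaw -0.1167492315259144 tilt 0.5000360025564312 xz -0.003029376260676498
side [[-1.3, -1.3], [-0.1, -2.2]]
top [[-2.0, 0.1], [-1.9, 1.8], [-3.7, -1.5], [-4.1, -2.5]]
(array([ 0.40164275,  0.1650641 , -0.09892825]), np.float64(1.9858869395905512)) (np.float64(0.4041219998256678), np.float64(0.1691073861347418), np.float64(-0.1167492315259144)) [-107.90333809   -4.31201908    0.        ]
mark [array([-39.,  -3.,  16.]), array([-33.,   3.,  40.])] [array([-30.,   3.,  16.]), array([-34.,  -2.,  40.])]
```

Run:
```python
import cv2
a=cv2.imread("pics/s4.png");b=cv2.imread("pics/t4.png")
cv2.imwrite("pics/s4d.png",cv2.resize(a[212:282,395:455],None,fx=8,fy=8,interpolation=2))
cv2.imwrite("pics/t4d.png",cv2.resize(b[235:290,205:270],None,fx=10,fy=10,interpolation=2))
```

```text
(no output)
```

View pics/s4d.png

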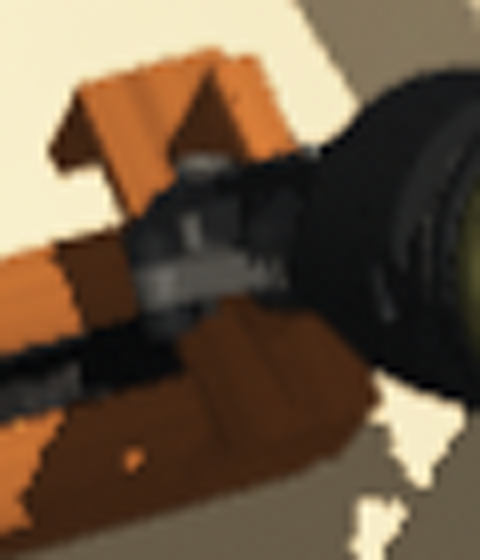

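View pics/t4d.png

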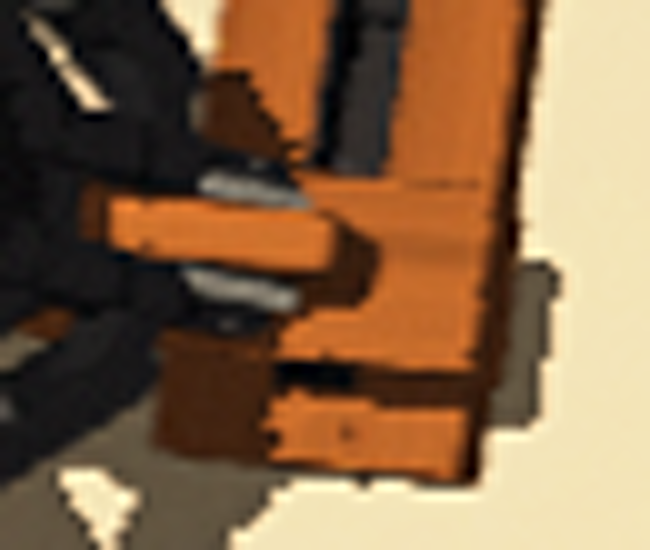

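Run:
```python
from h import *
g=np.array([.4039,.170,.1590]); yaw=-.1167
dz=(g[2]-.08)*1000
obs=[("side",unc([(78,88),(50,155)],395,212,8),[(22,-55,48+dz),(22,-55,dz)]),
("top",unc([(488,185),(475,372),(335,212),(328,270),(80,185)],205,235,10),[(22,-55,48+dz),(-22,-55,48+dz),(7,-30,104+dz),(-7,-30,104+dz),(7,30,104+dz)])]
p=(g[0],g[1],yaw)
for n,uv,L in obs: print(n,(proj(n,body(p,L))-uv).round(1).tolist())
f=fit(obs,p);print(f[:2],p, torail(list(f[0][:2])+[0]), torail(g))
# rail open end corners residual from same top view
print((proj("top",body(RAIL,[(-150,-40,40),(-130,-8,40),(-105,-40,40)]))-[205,235])*10)
```

```text
side [[-1.0, -1.3], [-1.5, -0.9]]
top [[0.3, 0.0], [-0.9, 0.0], [-0.5, -0.4], [-0.7, 0.2], [-1.6, -0.2]]
(array([ 0.40297776,  0.16974316, -0.10160205]), np.float64(0.8299672320402555)) (np.float64(0.4039), np.float64(0.17), -0.1167) [-107.13038708    0.49197861    0.        ] [-106.24494025    0.855962    159.        ]
[[451.20516921 478.06823831]
 [338.67411599 386.65399608]
 [475.9207996  300.6542365 ]]
```

Run:
```python
from h import *
import cv2
for n,(x0,y0,w,h,k) in {"top":(215,170,60,118,5),"side":(325,230,120,75,6.5)}.items():
    im=cv2.imread(f"pics/{n}0.png");c=cv2.resize(im[y0:y0+h,x0:x0+w],None,fx=k,fy=k,interpolation=2)
    def ln(a,b,col):
        q=[tuple(int(v) for v in (u-[x0,y0]+.5)*k-.5) for u in proj(n,body(RAIL,[a,b]))];cv2.line(c,*q,col,1)
    for y in(-40,-8,8,40): ln((-150 if abs(y)>9 else -130,y,40),(85 if abs(y)>9 else 55,y,40),(255,0,0))
    ln((-150,-40,40),(-150,40,40),(0,255,0))
    for x in(-130,55): ln((x,-8,40),(x,8,40),(0,255,0))
    ln((-150,-40,0),(85,-40,0),(255,255,0));ln((-150,40,0),(85,40,0),(255,255,0))
    cv2.imwrite(f"pics/ov_{n}.png",c)
```

```text
(no output)
```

View pics/ov_top.png

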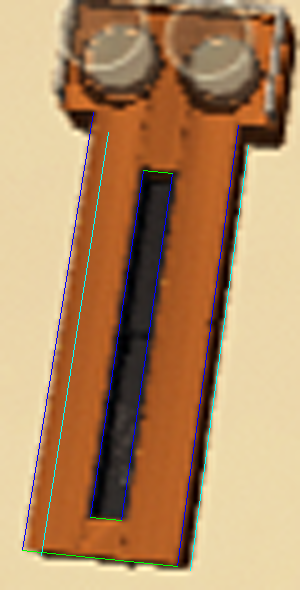

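View pics/ov_side.png

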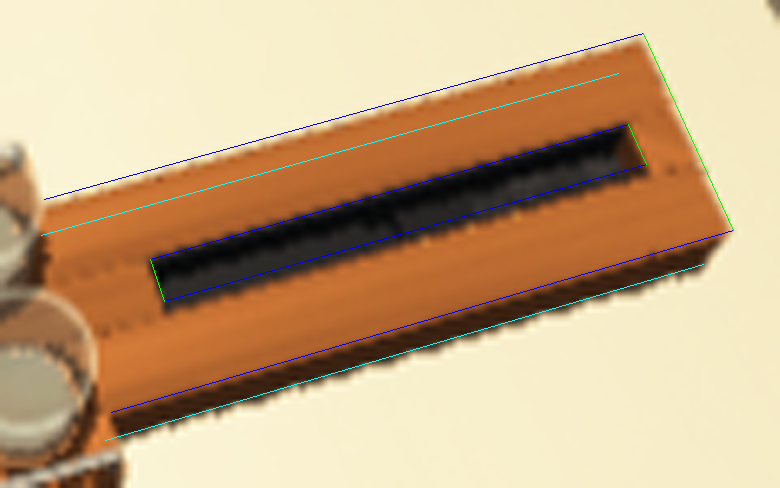

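apply_moves([
  {"jaw": 255,"dp": [0.0005,-0.0077,0.0148],"rotation": [0,0,0]},
  {"jaw": 255,"dp": [0.0005,-0.0077,0.0148],"rotation": [0,0,0]},
  {"jaw": 255,"dp": [0.0005,-0.0077,0.0148],"rotation": [0,0,0]},
  {"jaw": 255,"dp": [0,-0.0077,0.0148],"rotation": [0,0,0]},
  {"jaw": 255,"dp": [0,-0.0077,0.0148],"rotation": [0,0,0]},
  {"jaw": 255,"dp": [0,-0.0077,0.0148],"rotation": [0,0,0]},
  {"jaw": 255,"dp": [0,0,0],"rotation": [0,0,0]},
])

```text
time: 8.82
ee_pos: [0.4046, 0.1709, 0.1138]
orientation: [0.967, -0.057, -0.017, 0.247]
force: [-1.0, 0.1, -3.2]
opening: 0.0136
```

Run:
```python
from h import *
import cv2
g,R,s=grip_now();print(g,torail(g),s["force"],s["ft_torque"],s["time"])
a=robot.capture("side");b=robot.capture("top");cv2.imwrite("pics/s5.png",a);cv2.imwrite("pics/t5.png",b)
g,R,s=grip_now();print(g,torail(g))
cv2.imwrite("pics/s5d.png",cv2.resize(a[212:282,395:455],None,fx=8,fy=8,interpolation=2))
cv2.imwrite("pics/t5d.png",cv2.resize(b[235:290,205:270],None,fx=10,fy=10,interpolation=2))
```

```text
[0.40428339 0.16802138 0.10852283] [-105.63051603   -1.06352332  108.52282993] [-1.00554279  0.14113398 -3.23354835] [ 0.40228839 -0.04929899 -0.01709932] 8.825
[0.40472091 0.16828397 0.10915869] [-105.22707909   -0.75108099  109.15868571]
```

View pics/s5d.png

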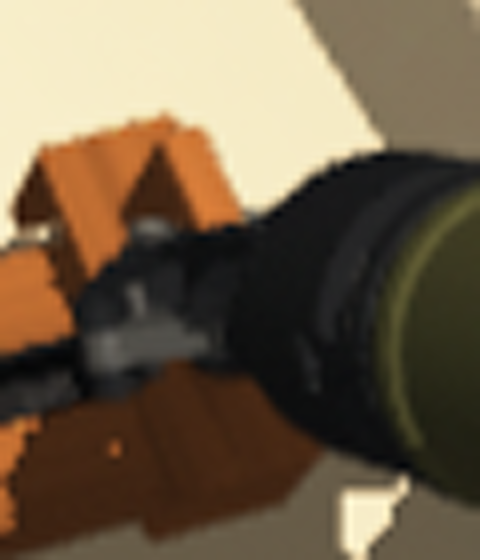

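View pics/t5d.png

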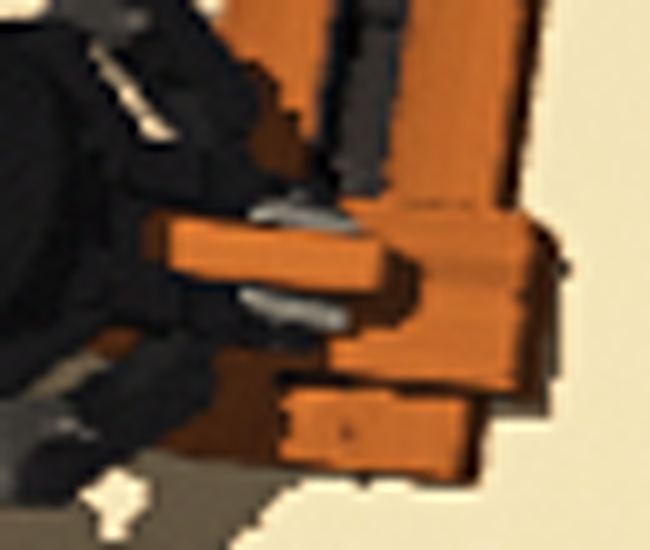

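Run:
```python
from h import *
g=np.array([.4045,.1682,.1089]); yaw=-.1167
dz=(g[2]-.08)*1000
obs=[("side",unc([(45,150),(18,215)],395,212,8),[(22,-55,48+dz),(22,-55,dz)]),
("top",unc([(530,212),(515,390),(382,238),(378,292),(150,212)],205,235,10),[(22,-55,48+dz),(-22,-55,48+dz),(7,-30,104+dz),(-7,-30,104+dz),(7,30,104+dz)])]
p=(g[0],g[1],yaw)
for n,uv,L in obs: print(n,(proj(n,body(p,L))-uv).round(1).tolist())
f=fit(obs,p);print(f[:2],torail(list(f[0][:2])+[0]), torail(g))
```

```text
side [[-1.6, -0.5], [-1.9, -0.7]]
top [[0.1, -0.3], [-0.8, -0.3], [-0.1, -0.5], [-0.6, 0.1], [-2.1, -0.3]]
(array([ 0.40323358,  0.16800786, -0.11189836]), np.float64(0.8838847554713769)) [-106.67137307   -1.20094607    0.        ] [-105.4365185    -0.86056189  108.9       ]
```

apply_moves([
  {"jaw": 255,"dp": [0,-0.0048,0.0073],"rotation": [0,0,0]},
  {"jaw": 255,"dp": [0,-0.0048,0.0073],"rotation": [0,0,0]},
  {"jaw": 255,"dp": [0,-0.0048,0.0073],"rotation": [0,0,0]},
  {"jaw": 255,"dp": [0,0,0],"rotation": [0,0,0]},
])

```text
time: 9.43
ee_pos: [0.4049, 0.1721, 0.101]
orientation: [0.967, -0.057, -0.016, 0.247]
force: [1.1, -0.5, -2.7]
opening: 0.0133
```

```bash
cat > st.py <<'E'
from h import *
g,R,s=grip_now();M=R.as_matrix();print(torail(g).round(1),s["force"].round(2),s["ft_torque"].round(2),"yaw",np.arctan2(M[1,0],M[0,0]).round(3),s["time"])
E
python3 st.py
```

```text
[-105.5    0.2   95.8] [ 1.07 -0.52 -2.66] [ 0.45 -0.06 -0.  ] yaw -0.119 9.425
```

Nothing touches yet. I'll lower it 1 mm per row until the pin spring pushes back.

apply_moves([
  {"jaw": 255,"dp": [0,-0.001,0.0018],"rotation": [0,0,0]},
  {"jaw": 255,"dp": [0,-0.001,0.0018],"rotation": [0,0,0]},
  {"jaw": 255,"dp": [0,-0.001,0.0018],"rotation": [0,0,0]},
  {"jaw": 255,"dp": [0,-0.001,0.0018],"rotation": [0,0,0]},
  {"jaw": 255,"dp": [0,0,0],"rotation": [0,0,0]},
])

```text
time: 10.05
ee_pos: [0.4052, 0.1722, 0.0974]
orientation: [0.967, -0.057, -0.016, 0.247]
force: [0.6, 0.9, -0.1]
opening: 0.0133
```

```bash
python3 st.py
```

```text
[-105.2    0.3   92.1] [ 0.64  0.85 -0.06] [ 0.31  0.08 -0.06] yaw -0.119 10.05
```

apply_moves([
  {"jaw": 255,"dp": [0,-0.0008,0.0014],"rotation": [0,0,0]},
  {"jaw": 255,"dp": [0,-0.0008,0.0014],"rotation": [0,0,0]},
  {"jaw": 255,"dp": [0,0,0],"rotation": [0,0,0]},
  {"jaw": 255,"dp": [0,0,0],"rotation": [0,0,0]},
])

```text
time: 10.55
ee_pos: [0.4052, 0.1722, 0.0957]
orientation: [0.967, -0.057, -0.016, 0.247]
force: [-0.0, 0.2, 0.6]
opening: 0.0131
```

```bash
python3 st.py
```

```text
[-105.2    0.4   90.5] [-0.02  0.16  0.59] [ 0.18 -0.03 -0.06] yaw -0.119 10.55
```

Pressed lightly, about 3.3 N on the pin. I'll slide to about 6 mm short of the earliest possible notch.

apply_moves([
  {"jaw": 255,"dp": [0.004,0,0],"rotation": [0,0,0]},
  {"jaw": 255,"dp": [0.008,0,0],"rotation": [0,0,0]},
  {"jaw": 255,"dp": [0.008,0,0],"rotation": [0,0,0]},
  {"jaw": 255,"dp": [0.008,0,0],"rotation": [0,0,0]},
  {"jaw": 255,"dp": [0.008,0,0],"rotation": [0,0,0]},
  {"jaw": 255,"dp": [0.008,0,0],"rotation": [0,0,0]},
  {"jaw": 255,"dp": [0.008,0,0],"rotation": [0,0,0]},
  {"jaw": 255,"dp": [0.008,0,0],"rotation": [0,0,0]},
  {"jaw": 255,"dp": [0.008,0,0],"rotation": [0,0,0]},
  {"jaw": 255,"dp": [0.008,0,0],"rotation": [0,0,0]},
  {"jaw": 255,"dp": [0.008,0,0],"rotation": [0,0,0]},
  {"jaw": 255,"dp": [0.008,0,0],"rotation": [0,0,0]},
  {"jaw": 255,"dp": [0,0,0],"rotation": [0,0,0]},
])

```text
time: 12.18
ee_pos: [0.4516, 0.1668, 0.0956]
orientation: [0.967, -0.057, -0.015, 0.246]
force: [-0.8, -0.8, 1.3]
opening: 0.0134
```

```bash
python3 st.py
```

```text
[-58.5   0.4  90.3] [-0.76 -0.81  1.34] [ 0.07  0.09 -0.04] yaw -0.119 12.175
```

apply_moves([
  {"jaw": 255,"dp": [0.003,0,0],"rotation": [0,0,0]},
  {"jaw": 255,"dp": [0.003,0,0],"rotation": [0,0,0]},
  {"jaw": 255,"dp": [0,0,0],"rotation": [0,0,0]},
])

```text
time: 12.55
ee_pos: [0.4538, 0.1664, 0.0955]
orientation: [0.967, -0.057, -0.016, 0.247]
force: [-2.8, 0.6, 1.1]
opening: 0.0132
```

```bash
python3 st.py
```

```text
[-56.3   0.3  90.2] [-2.79  0.57  1.06] [ 0.15  0.44 -0.11] yaw -0.119 12.55
```

apply_moves([
  {"jaw": 255,"dp": [0.003,0,0],"rotation": [0,0,0]},
  {"jaw": 255,"dp": [0.003,0,0],"rotation": [0,0,0]},
  {"jaw": 255,"dp": [0,0,0],"rotation": [0,0,0]},
])

```text
time: 12.92
ee_pos: [0.457, 0.1661, 0.0955]
orientation: [0.967, -0.057, -0.016, 0.247]
force: [-2.5, 0.4, 1.5]
opening: 0.0131
```

apply_moves([
  {"jaw": 255,"dp": [0.003,0,0],"rotation": [0,0,0]},
  {"jaw": 255,"dp": [0.003,0,0],"rotation": [0,0,0]},
  {"jaw": 255,"dp": [0,0,0],"rotation": [0,0,0]},
])

```text
time: 13.3
ee_pos: [0.46, 0.1657, 0.0955]
orientation: [0.967, -0.057, -0.016, 0.246]
force: [-2.2, 0.7, 1.6]
opening: 0.0134
```

apply_moves([
  {"jaw": 255,"dp": [0.003,0,0],"rotation": [0,0,0]},
  {"jaw": 255,"dp": [0.003,0,0],"rotation": [0,0,0]},
  {"jaw": 255,"dp": [0,0,0],"rotation": [0,0,0]},
])

```text
time: 13.68
ee_pos: [0.463, 0.1654, 0.0955]
orientation: [0.967, -0.057, -0.016, 0.246]
force: [-1.3, -0.2, 0.7]
opening: 0.0133
```

apply_moves([
  {"jaw": 255,"dp": [0.003,0,0],"rotation": [0,0,0]},
  {"jaw": 255,"dp": [0.003,0,0],"rotation": [0,0,0]},
  {"jaw": 255,"dp": [0,0,0],"rotation": [0,0,0]},
])

```text
time: 14.05
ee_pos: [0.466, 0.165, 0.0955]
orientation: [0.967, -0.057, -0.016, 0.246]
force: [-1.8, 0.7, 1.7]
opening: 0.0133
```

apply_moves([
  {"jaw": 255,"dp": [0.003,0,0],"rotation": [0,0,0]},
  {"jaw": 255,"dp": [0.003,0,0],"rotation": [0,0,0]},
  {"jaw": 255,"dp": [0,0,0],"rotation": [0,0,0]},
])

```text
time: 14.42
ee_pos: [0.4689, 0.1646, 0.0955]
orientation: [0.967, -0.057, -0.016, 0.246]
force: [-1.4, 0.5, 1.6]
opening: 0.0136
```

apply_moves([
  {"jaw": 255,"dp": [0.003,0,0],"rotation": [0,0,0]},
  {"jaw": 255,"dp": [0.003,0,0],"rotation": [0,0,0]},
  {"jaw": 255,"dp": [0,0,0],"rotation": [0,0,0]},
])

```text
time: 14.8
ee_pos: [0.4721, 0.1643, 0.0955]
orientation: [0.967, -0.057, -0.016, 0.246]
force: [-2.0, -0.3, 1.8]
opening: 0.0136
```

apply_moves([
  {"jaw": 255,"dp": [0.003,0,0],"rotation": [0,0,0]},
  {"jaw": 255,"dp": [0.003,0,0],"rotation": [0,0,0]},
  {"jaw": 255,"dp": [0,0,0],"rotation": [0,0,0]},
])

```text
time: 15.18
ee_pos: [0.4754, 0.1642, 0.0952]
orientation: [0.967, -0.057, -0.016, 0.246]
force: [0.6, -0.2, -3.6]
opening: 0.0133
```

The force fell from +1.8 to −3.6 N, so the pin has dropped, at rail x of about −35 mm. I'll stop sliding and lower straight down.

```bash
python3 st.py
```

```text
[-34.6   0.7  90. ] [ 0.62 -0.23 -3.64] [ 0.43 -0.07  0.  ] yaw -0.119 15.175
```

apply_moves([
  {"jaw": 255,"dp": [0,-0.001,0.0018],"rotation": [0,0,0]},
  {"jaw": 255,"dp": [0,-0.001,0.0018],"rotation": [0,0,0]},
  {"jaw": 255,"dp": [0,-0.001,0.0018],"rotation": [0,0,0]},
  {"jaw": 255,"dp": [0,0,0],"rotation": [0,0,0]},
])

```text
time: 15.68
ee_pos: [0.4745, 0.164, 0.0923]
orientation: [0.967, -0.057, -0.016, 0.247]
force: [0.7, -0.3, -2.2]
opening: 0.0131
```

```bash
python3 st.py
```

```text
[-35.4   0.3  87. ] [ 0.7  -0.28 -2.2 ] [ 0.45 -0.02  0.03] yaw -0.119 15.675
```

apply_moves([
  {"jaw": 255,"dp": [0,-0.001,0.0018],"rotation": [0,0,0]},
  {"jaw": 255,"dp": [0,-0.001,0.0018],"rotation": [0,0,0]},
  {"jaw": 255,"dp": [0,-0.0005,0.0009],"rotation": [0,0,0]},
  {"jaw": 255,"dp": [0,0,0],"rotation": [0,0,0]},
])

```text
time: 16.18
ee_pos: [0.4746, 0.164, 0.0899]
orientation: [0.967, -0.057, -0.016, 0.247]
force: [0.3, 0.5, -0.9]
opening: 0.013
```

```bash
python3 st.py
```

```text
[-35.4   0.4  84.6] [ 0.28  0.54 -0.92] [ 0.36  0.02 -0.01] yaw -0.119 16.175
```

apply_moves([
  {"jaw": 195,"dp": [0,0,0],"rotation": [0,0,0]},
  {"jaw": 150,"dp": [0,0,0],"rotation": [0,0,0]},
  {"jaw": 130,"dp": [0,0,0],"rotation": [0,0,0]},
  {"jaw": 130,"dp": [0,0,0],"rotation": [0,0,0]},
  {"jaw": 130,"dp": [0,0,0],"rotation": [0,0,0]},
])

```text
time: 16.8
ee_pos: [0.4746, 0.164, 0.0898]
orientation: [0.967, -0.057, -0.016, 0.246]
force: [-0.9, -0.5, -0.0]
opening: 0.042
```

```bash
python3 st.py
```

```text
[-35.3   0.4  84.5] [-0.86 -0.53 -0.05] [ 0.26 -0.01  0.04] yaw -0.119 16.8
```

apply_moves([
  {"jaw": 130,"dp": [0,0,-0.02],"rotation": [0,0,0]},
  {"jaw": 130,"dp": [0,0,-0.04],"rotation": [0,0,0]},
  {"jaw": 130,"dp": [0,0,-0.06],"rotation": [0,0,0]},
  {"jaw": 130,"dp": [0,0,-0.08],"rotation": [0,0,0]},
  {"jaw": 130,"dp": [0,0,-0.08],"rotation": [0,0,0]},
  {"jaw": 130,"dp": [0,0,-0.06],"rotation": [0,0,0]},
  {"jaw": 130,"dp": [0,0,0],"rotation": [0,0,0]},
  {"jaw": 130,"dp": [0,0,0],"rotation": [0,0,0]},
])

```text
time: 17.8
ee_pos: [0.4841, 0.2444, 0.2386]
orientation: [0.967, -0.057, -0.016, 0.247]
force: [0.1, -1.0, 0.4]
opening: 0.0418
```

Run:
```python
from h import *
import cv2
g,R,s=grip_now();print(g,s["force"],s["time"])
a=robot.capture("side");b=robot.capture("top");cv2.imwrite("pics/s6.png",a);cv2.imwrite("pics/t6.png",b)
cv2.imwrite("pics/s6d.png",cv2.resize(a[215:315,295:445],None,fx=5,fy=5,interpolation=2))
cv2.imwrite("pics/t6d.png",cv2.resize(b[160:290,200:290],None,fx=4.6,fy=4.6,interpolation=2))
```

```text
[0.48373561 0.24154459 0.23333304] [ 0.07952473 -1.04291163  0.38243305] 17.8
```

View pics/s6d.png

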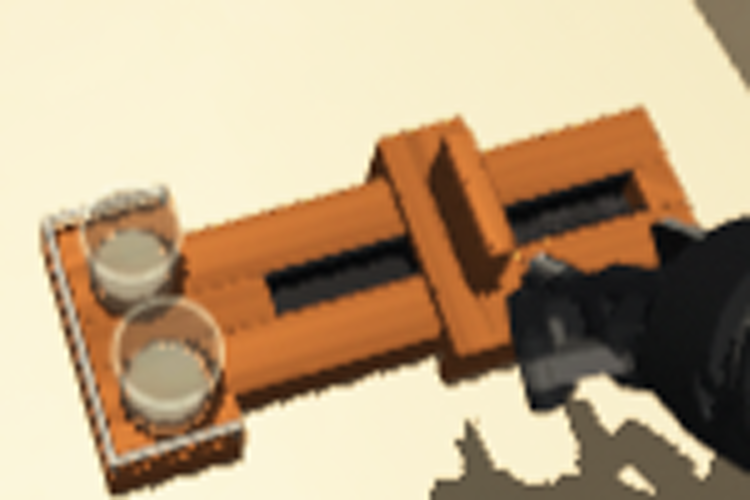

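View pics/t6d.png

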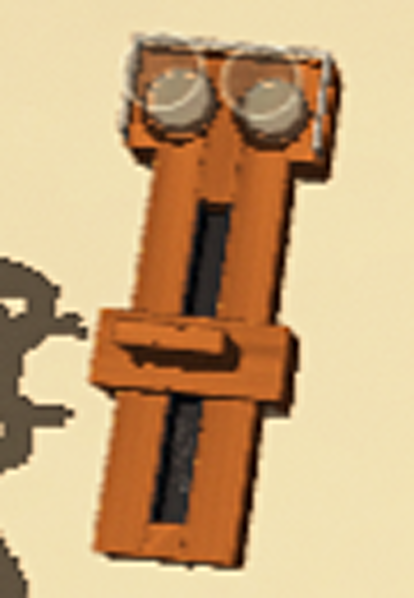

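Run:
```python
from h import *
o=[("side",unc([(380,140),(462,118),(448,358)],295,215,5),[(22,-55),(-22,-55),(22,55)]),
("top",unc([(103,312),(92,382),(295,328),(283,402)],200,160,4.6),[(22,55),(-22,55),(22,-55),(-22,-55)])]
def r(p): return np.concatenate([(proj(n,body(p[:3],[(a,b,p[3]*1000) for a,b in L]))-uv).ravel() for n,uv,L in o])
q=least_squares(r,[.475,.16,-.118,.05],loss="soft_l1").x;print(q,np.sqrt(np.mean(r(q)**2)),torail([q[0],q[1],q[3]+.032]))
```

```text
[ 0.47344339  0.1596231  -0.13941534  0.04288871] 0.5461923573735159 [-35.96267519  -1.23357581  74.88870782]
```

Run:
```python
from station import robot
print(robot.sign_off(), robot.get_state()["time"])
```

```text
the job is handed in; nothing more can be done
the job is handed in; nothing more can be done
```

The end stop is latched in the notch on the rail and released. I handed the job in at about 18 s of the 48 s allowed; no verdict was reported.

**What I did:** I gripped the stop's tab with the tool tilted about 29° so the arm cleared the lamp shade. I set the stop astride the rail at x ≈ −105 mm with about 3.3 N on the pin. From x ≈ −58 mm I slid it in 3 mm steps. At x ≈ −35 mm the vertical force fell from +1.8 to −3.6 N, which showed the pin had dropped. I stopped there, lowered the stop until it just touched the rail, and let go.

**Last checks:**
- **Height and position:** at release the grip point read 84.5 mm high (latched is 84 mm) and 0.4 mm off the rail's midline.
- **Forces:** they stayed at a few newtons in every reading. Readings come only at the end of each move, so I could not see peaks in between.
- **Pictures:** afterwards they showed the stop square to within about 0.02 rad and the glasses apparently where they were.
- **Bystanders:** I did not re-measure the mill, salt or cup. The arm kept away from them and no reading showed a knock.

**One disagreement:** a rough fit to the final pictures put the stop about 9 mm lower than the arm's reading. That is not physically possible with the crossbar on the rail. I put it down to camera error, since the side view also placed the rail about one pixel (2 mm) off, but I did not confirm that.

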